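Unlock the folding lid stay and shut the carver's tool box

ROBOT

A 7-joint arm with a two-finger parallel gripper is mounted at the origin on the work surface. World frame = base frame: x ahead of the robot, y to its left, z up, the work surface at z = 0. Lengths are in mm, angles in rad, forces in N, time in s.
With the tool pointing down it reaches from about 350 to 900 mm from the base axis. Payload 7.2 kg.
Tool frame: the origin (TCP) lies at the very end of the fingers, on their centre line; the grasp point (between the pads) lies behind it (r.hold_point_z is the z of the grasp point in the tool frame, in mm); z points along the fingers, y is the line along which they close (so a half turn about z gives the same grasp; the last joint's range is limited). The gripper opens to 88 mm and grips with 3 to 60 N. Pads are 20 mm wide; open, the fingers measure 115 mm over their backs; the gripper's body (75 mm by 178 mm) begins 61 mm behind the grasp point.
Start: joints at [-0.068, 0.411, -0.013, 1.596, 0.006, 1.134, -0.082], TCP at [625.003, -0.011, 222.653] pointing down, gripper open.
Joint ranges: [-2.95, 2.95], [-0.29, 1.99], [-1.47, 1.44], [0.14, 2.54], [-1.03, 4.17], [0.13, 1.85], [-2.86, 2.86]. Speed limits (rad/s): [2.39, 2.39, 3.01, 3.01, 3.14, 3.14, 3.14].

INTERFACE

Orientations are given as a unit quaternion [x, y, z, w].
In Python, from bench import r, viewer gives the robot as it stands.
- The arm moves only by the tool play_rows, never from a script. Its argument "plan" is a list of rows, each an object of numbers: "tx", "ty", "tz": the shift along the world's x, y, z in mm; "rx", "ry", "rz": the turn, a rotation vector about the world's x, y, z in degrees; "grip": the finger opening in mm, from 0 to 87.8. A call has 1 to 12 rows; each row shifts and turns the commanded pose from where the row before left it; what a row does not reach is not made up. A row lasts 1/10 s, in which the tool goes at most 50 mm and 8.59 degrees, less where a joint would pass 70% of its speed; a pose out of reach is approached as far as the arm can. A call with a gripper value outside its range is refused whole. The fingers move at their own pace and stop on an object; "newtons" is the grip in N (left out, the last holds). Time passes only in rows, so rows that do not move let the fingers close. It gives the time, the measured TCP pose, the force, the opening and the grip force at its end, in the units of the state.
- r.read_state(): the state, without advancing time (a new reading comes with each control period).
- viewer.grab_frame(name): name is "scene" or "side" or "wrist"; returns the picture (480x640x3 uint8, red, green, blue); there is no depth.
- viewer.camera_info(name): a dict with "fx", "fy", "cx", "cy" (pixels), "extrinsics" (4x4, takes a point from camera to world coordinates). Camera axes: x right, y down, z forward; pixel columns grow to the right and rows downward; lengths in mm; the calibration is good to about 2 mm. The wrist camera is an equidistant fisheye: a pixel r from the principal point sees the ray r / f radians off the axis. A picture is of the moment at which its call begins: read the wrist's pose just before it. camera_info takes no time and is no camera call; for the wrist camera it gives the pose at the moment of the call.
- r.hand_in(): hands the job in; it is judged then, once.
The state is a dict: "clock": time; "joint_positions": joint angles; "joint_vel": joint speeds; "tau": joint torques, N m; "eef_pos": TCP position; "orientation": TCP orientation; "ft_force": force on the tool from outside, world axes, zero at the start; "ft_torque": the same for the moment, N m; "grip_width": finger opening in mm; "grasp_force": force on a finger pad.
Only numpy, scipy, OpenCV 4.12 (cv2) and the standard library are available. Lean on these libraries where they do the work, as an engineer would, in place of code of your own. Each camera call takes 0.05 s, during which the arm holds its last target. There are 200 camera calls.

TASK

The carving is done: shut the wooden tool box. With closed fingertips lift the knee of the folding lid stay up and forward, well past centre, so that it unlocks, then push the lid down slowly from behind until it sits on the two rubber buffers in the front rim, and let go. Push, do not grip: the stay and the lid must never take more than 25 N; and leave the other things on the bench where they are.

Things in the scene. Friction and masses are not known exactly. Their poses are not given: they have to be found in the camera images.
- toolbox: Open wooden box, fixed to the bench: 260 mm deep (x), 270 mm wide (y), rim 80 mm above the bench, walls and floor 12 mm. Origin: centre of its underside. Its x axis points to the back, where the lid is hinged, y along the hinge line, z up; 'forward' is its -x. The stay is inside its -y end wall. Gouges lie inside behind a low divider.
- front_rim (a point): Middle of the top of the box's front wall, 80 mm above the bench. Two round rubber buffers, 11 mm across, stand in this rim 112 mm to either side; they are screwed 1 to 9 mm proud of it, differently each time, and their height is not reported. The shut lid lies on them; there the force rises steeply, within a millimetre or two.
- lid (a joint): Angle of the lid: 0 level with the rim, about 1.50 at the start (open, propped by the stay), falling as it is lowered; 0.005 to 0.04 when it lies on the buffers. While the stay is locked it cannot be lowered. Pushed near its front edge it needs 5 to 10 N to start near upright (over 25 N if the knee is hardly past centre), some 1 to 3 N lower down.
- lid_hinge (a point): Middle of the hinge line: at the lid's underside and back edge, level with the rim, at (130, 0, 80) mm in the box's axes. Friction hinges and the stay's brake hold the unlocked lid at any angle: it does not fall, it has to be pushed all the way down.
- lid_edge (a point): Middle of the front edge of the lid, on its outer face (behind when open, on top when shut): 268 mm from the hinge line along the lid, 12 mm off its underside; 347 mm high at the start. The lid is a plain board of light wood, 274 mm wide, 12 mm thick, 0.4 kg, without a handle. Push on the outer face near this edge.
- knee (a joint): Bend of the stay at its knee: -0.14 at the start (locked: sagged 7 mm down and back of centre, against its stop), 0 with both arms in line, positive past centre (unlocked), 2.9 with the lid shut. Above 0.15 is well past centre; 0.3 is a good amount. A friction brake in the knee keeps it where it is left.
- knee_knob (a point): Centre of the knurled brake knob on the knee: 19 mm across, 38 mm long along the hinge line, standing inward (+y) from the arms; at the start at (61, -84, 126) mm in the box's axes, 65 mm in front of the lid. Closed fingers fit in behind it if the gripper leans some 30 degrees to the front, so that its body clears the lid and the upper arm.
- stay_foot (a point): Fixed point on the axis of the stay's lower pivot, at the knob's y: (-3, -84, 50) mm in the box's axes. The knob swings on a 100 mm arc about it, forward and up, taking 6 to 10 N along the arc, more if pushed askew. Flat steel arms, 13 mm wide, at y = -108 mm: foot to knee, then on at 54 degrees to the lid, 131 mm from the hinge.
- big_gourd: Standing double-bulb gourd, 120 mm across, 228 mm high, to the robot's right. Origin under its middle. Bystander.
- small_gourd: Standing double-bulb gourd, 68 mm across, 122 mm high, behind the box. Origin under its middle. Bystander.
- carved_vase: Gourd vase, 100 mm across, 137 mm high. Origin under its middle. Bystander.
- brush_jar: Blue jar of brushes, 72 mm across, 215 mm high with the brushes. Origin under its middle. Bystander.
- snap_knife: Snap-off knife, 172 mm long (x), 18 mm high, lying in front of the box. Bystander.
- tape_measure: Tape measure, 70 x 40 x 62 mm. Origin under its middle. Bystander.
- sanding_block: Cork sanding block, 90 x 55 x 29 mm, lying in the box. Origin under its middle. Bystander.

How it is judged:
By the outcome, as a careful person would: the job done as asked, in the order asked, and still so for the second after the job is handed in, with the robot touching nothing.
It also fails if it takes over 69 s, if anything falls off the work surface, if the arm or the gripper's body presses on something with over 40 N, if the wrist force passes 120 N, or if a joint passes its speed limit or range.

## Working session

There is one attempt and no reset: what is moved stays moved. The work goes in short steps, Python scripts to look and compute and a tool call to move; the robot and the scene stay as the last step left them, time stands still between calls to the robot, and variables do not carry over. Pictures are saved under pics/ and viewed, at most 10 in all, crops included, and the job is handed in when it is done.

Besides the shell and the picture viewer there is one more tool, called after ">>>" as name(argument=value, ...), one argument or row to a line, values as JSON. play_rows: Moves the arm, as the interface text tells. Its arguments: {"type":"object","properties":{"plan":{"type":"array"},"newtons":{"type":"number"}},"required":["plan"]}

```bash
mkdir -p pics; python3 - <<'E'
from bench import r, viewer
import cv2, numpy as np
np.set_printoptions(precision=4,suppress=True)
for n in ["scene","side"]:
    f=viewer.grab_frame(n); cv2.imwrite(f"pics/{n}0.png",f[:,:,::-1])
    i=viewer.camera_info(n); print(n,i["fx"],i["fy"],i["cx"],i["cy"]); print(np.array(i["extrinsics"]))
s=r.read_state(); print(s, r.hold_point_z)
E
```

```text
scene 597.913117990975 597.913117990975 319.823025736444 236.6610228686695
[[  -0.8993    0.2929   -0.3246 1001.1558]
 [   0.4369    0.6317   -0.6404  950.0778]
 [   0.0175   -0.7178   -0.696  1293.5145]
 [   0.        0.        0.        1.    ]]
side 576.6419502957154 576.6419502957154 317.50026166837864 238.80029523594155
[[   0.8597   -0.397     0.3216   34.6904]
 [  -0.5108   -0.6606    0.5502 -774.4831]
 [  -0.006    -0.6372   -0.7707 1285.7351]
 [   0.        0.        0.        1.    ]]
{'clock': 0.1, 'joint_positions': array([-0.0682,  0.4118, -0.0127,  1.5969,  0.0056,  1.1343, -0.0822]), 'joint_vel': array([-0.0023, -0.0021,  0.002 , -0.0013, -0.0001,  0.0013,  0.0008]), 'tau': array([  0.0019, -58.91  ,   0.6436, -29.1709,  -0.0538,   0.0145,
         0.0001]), 'eef_pos': array([624.5555,  -0.0264, 221.9126]), 'orientation': array([ 0.7071,  0.7071, -0.0005, -0.0005]), 'ft_force': array([ 0.5649,  0.2932, -1.12  ]), 'ft_torque': array([0.0121, 0.0415, 0.035 ]), 'grasp_force': 0.0, 'grip_width': 87.51674378913535} -18.700000000000003
```

View pics/scene0.png

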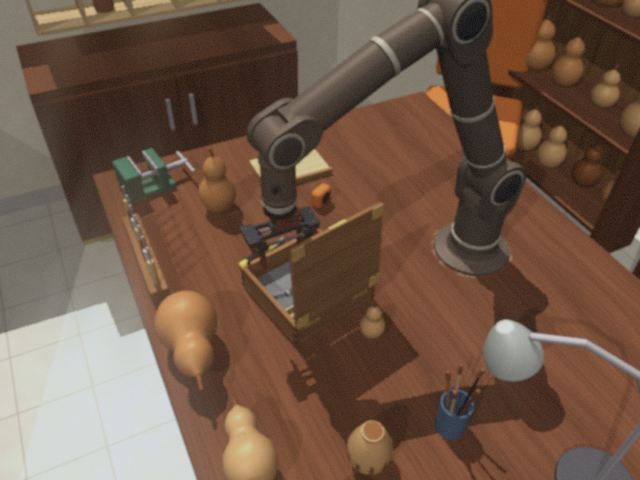

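View pics/side0.png

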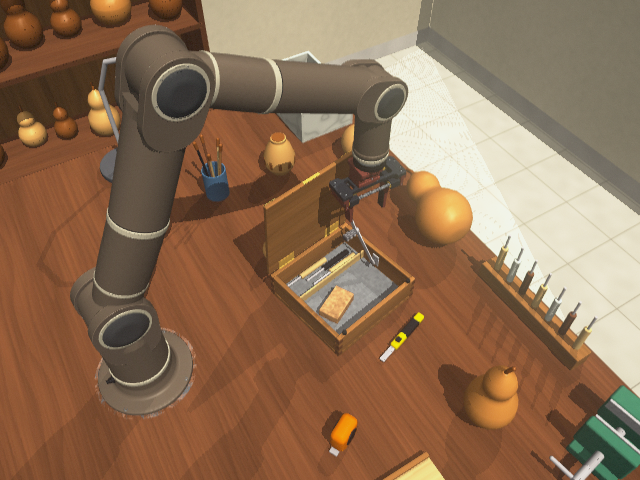

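```bash
python3 - <<'E'
import cv2
f=cv2.imread("pics/side0.png")[160:360,255:425]
cv2.imwrite("pics/crop1.png",cv2.resize(f,None,fx=3,fy=3,interpolation=cv2.INTER_CUBIC)[:600])
E
```

```text
(no output)
```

View pics/crop1.png

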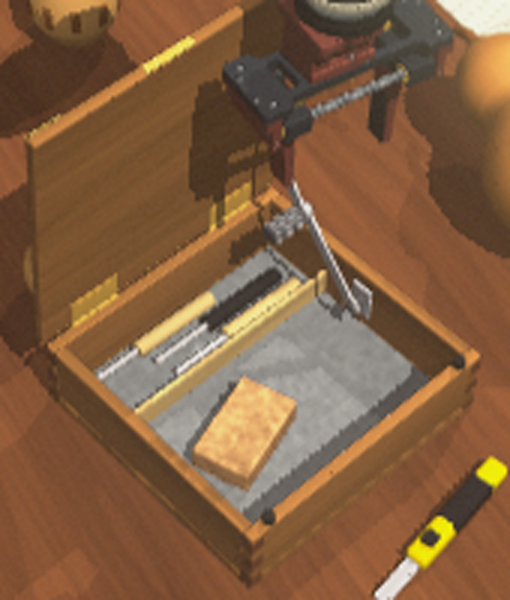

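```bash
cat > h.py <<'E'
import numpy as np
from bench import r, viewer
def proj(n,P):
    i=viewer.camera_info(n); T=np.linalg.inv(np.array(i["extrinsics"])); p=T[:3,:3]@np.asarray(P,float).T+T[:3,3:4]
    return np.stack([i["fx"]*p[0]/p[2]+i["cx"],i["fy"]*p[1]/p[2]+i["cy"]],1)
def box2w(b,q):
    c,s=np.cos(q[2]),np.sin(q[2]); b=np.atleast_2d(np.asarray(b,float))
    return np.stack([q[0]+c*b[:,0]-s*b[:,1],q[1]+s*b[:,0]+c*b[:,1],b[:,2]],1)
E
python3 - <<'E'
from h import *
from scipy.optimize import least_squares
import cv2
B=np.array([[-130,135,80],[-130,-135,80],[130,135,80],[-130,135,0],[-130,-135,0],[130,135,0]])
px=np.array([[250,543],[480,355],[48,348],[250,585],[474,403],[58,395]])/3+[255-1/3,160-1/3]
f=lambda q:(proj("side",box2w(B,q))-px).ravel()
s=least_squares(f,[650,0,1.9]); q=s.x; print(q,np.degrees(q[2])); print(s.fun.reshape(-1,2).round(1))
K=[[61,-84,126],[-3,-84,50]]
print("knob,foot",box2w(K,q), proj("side",box2w(K,q)), (proj("side",box2w(K,q))-[255,160])*3)
print("scene corners",proj("scene",box2w([[130,-135,0],[130,-135,80],[-130,-135,80],[-130,-135,0]],q)))
a=1.5
for y in(135,-135): 
  e=[130-268*np.cos(a)+12*np.sin(a),y,80+268*np.sin(a)+12*np.cos(a)]; print(e,box2w(e,q),proj("scene",box2w(e,q)))
g=cv2.imread("pics/scene0.png")[180:350,220:400]
cv2.imwrite("pics/crop2.png",cv2.resize(g,None,fx=3,fy=3,interpolation=cv2.INTER_CUBIC))
E
```

```text
[530.37405402 -53.41029349   1.7657846 ] 101.17200494548636
[[ 1.1 -0.9]
 [ 1.1 -0.4]
 [-0.5 -1.7]
 [ 0.4  1.4]
 [-0.6  1.1]
 [-1.8  0.2]]
knob,foot [[600.96319249  22.70917531 126.        ]
 [613.36351426 -40.078021    50.        ]] [[350.43927933 234.08617254]
 [365.98662817 265.94239433]] [[286.31783799 222.25851762]
 [332.95988452 317.827183  ]]
scene corners [[294.20972666 345.79119442]
 [293.81781261 327.03949721]
 [239.46242855 266.09399738]
 [241.5910897  285.21842765]]
[np.float64(123.01236979230427), 135, np.float64(348.177502829899)] [[374.09804671  41.11405607 348.17750283]] [[382.07009067 203.8257333 ]]
[np.float64(123.01236979230427), -135, np.float64(348.177502829899)] [[638.98153113  93.42791353 348.17750283]] [[290.44294237 250.81704714]]
```

View pics/crop2.png

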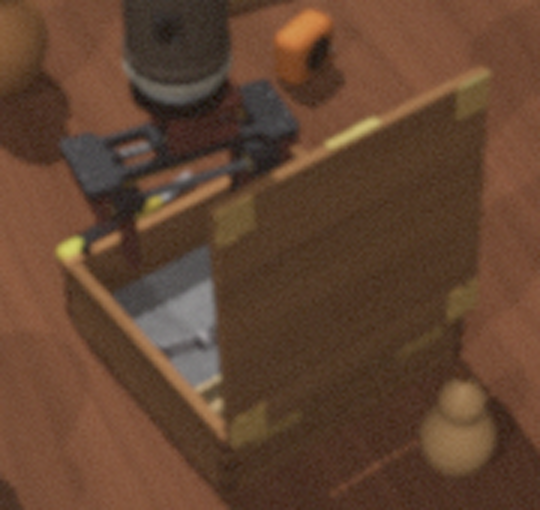

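```bash
python3 - <<'E'
from h import *
from scipy.optimize import least_squares
from scipy.spatial.transform import Rotation as R
np.set_printoptions(precision=2,suppress=True)
B=np.array([[-130,135,80],[-130,-135,80],[130,135,80],[-130,135,0],[-130,-135,0],[130,135,0]])
px=np.array([[250,543],[480,355],[48,348],[250,585],[474,403],[58,395]])/3+[255-1/3,160-1/3]
a=1.5;e=lambda y:[130-268*np.cos(a)+12*np.sin(a),y*137/135,80+268*np.sin(a)+12*np.cos(a)]
B2=[[130,-135,80],[-130,-135,80],e(135),e(-135)]; p2=np.array([[225,443],[64,257],[490,75],[213,212]])/3+[220-1/3,180-1/3]
f=lambda q:np.r_[(proj("side",box2w(B,q))-px).ravel(),(proj("scene",box2w(B2,q))-p2).ravel()]
s=least_squares(f,[530,-53,1.76],loss="soft_l1"); q=s.x; print(q,np.degrees(q[2])); print(f(q).reshape(-1,2))
np.save("q.npy",q)
th=np.radians(22); d=np.array([np.sin(th),0,-np.cos(th)]); u=np.array([np.cos(th),0,np.sin(th)])
T0=np.array([61,-78,126])+25.5*u+12*d
st=r.read_state(); c=np.array([625,0,222.65])
for n,t in(("above",T0-160*d),("in",T0)): print(n,t,box2w(t,q)[0],box2w(t,q)[0]-c)
print("dirs x,d,arc", *[box2w(v,[0,0,q[2]])[0] for v in([1,0,0],d,[-.76,0,.64])])
by=box2w([0,1,0],[0,0,q[2]])[0]
Rt=R.from_rotvec(-by*th)*R.from_rotvec([0,0,q[2]-np.pi/2]); print(np.degrees(Rt.as_rotvec()))
print((Rt*R.from_quat([.7071,.7071,0,0])).as_quat())
print("mid of lid edge",box2w([123,0,348],q))
E
```

```text
[529.12 -53.13   1.77] 101.15125123966419
[[ 0.61 -0.7 ]
 [ 0.66 -0.24]
 [-0.97 -1.62]
 [-0.11  1.52]
 [-1.08  1.27]
 [-2.22  0.26]
 [-0.38 -0.39]
 [-1.07  0.67]
 [ 0.2  -1.22]
 [-0.42  0.77]]
above [ 29.2  -78.   272.78] [600.    -9.4  272.78] [-25.    -9.4   50.13]
in [ 89.14 -78.   124.43] [588.41  49.41 124.43] [-36.59  49.41 -98.22]
dirs x,d,arc [-0.19  0.98  0.  ] [-0.07  0.37 -0.93] [ 0.15 -0.75  0.64]
[21.93  2.14 11.01]
[ 0.62  0.76  0.12 -0.15]
mid of lid edge [[505.33  67.55 348.  ]]
```

>>> play_rows(
  plan=[
    {"tz":25,"grip":0},
    {"tx":-8,"ty":-3,"tz":25,"rx":7.31,"ry":0.713,"rz":3.67},
    {"tx":-8,"ty":-3,"rx":7.31,"ry":0.713,"rz":3.67},
    {"tx":-9,"ty":-3.4,"rx":7.31,"ry":0.713,"rz":3.67},
    {},
    {},
    {},
    {},
    {},
  ],
  newtons=10,
)

```text
invalid input
```

>>> play_rows(
  plan=[
    {"tz":25,"grip":0},
    {"tx":-8,"ty":-3,"tz":25,"rx":7.31,"ry":0.713,"rz":3.67},
    {"tx":-8,"ty":-3,"rx":7.31,"ry":0.713,"rz":3.67},
    {"tx":-9,"ty":-3.4,"rx":7.31,"ry":0.713,"rz":3.67},
    {"tz":0},
    {"tz":0},
    {"tz":0},
    {"tz":0},
  ],
  newtons=10,
)

```text
invalid input
```

>>> play_rows(
  plan=[
    {"tx":0,"ty":0,"tz":25,"rx":0,"ry":0,"rz":0,"grip":0},
  ],
  newtons=10,
)

```text
clock: 0.2
eef_pos: [622.8, -0.1, 244.1]
orientation: [0.707, 0.707, -0.003, -0.002]
ft_force: [0.0, -0.4, 0.5]
grip_width: 82.5
grasp_force: 0.0
```

>>> play_rows(
  plan=[
    {"tx":-8,"ty":-3,"tz":25,"rx":7.31,"ry":0.713,"rz":3.67,"grip":0},
    {"tx":-8,"ty":-3,"tz":0,"rx":7.31,"ry":0.713,"rz":3.67,"grip":0},
    {"tx":-9,"ty":-3.4,"tz":0,"rx":7.31,"ry":0.713,"rz":3.67,"grip":0},
    {"tx":0,"ty":0,"tz":0,"rx":0,"ry":0,"rz":0,"grip":0},
    {"tx":0,"ty":0,"tz":0,"rx":0,"ry":0,"rz":0,"grip":0},
    {"tx":0,"ty":0,"tz":0,"rx":0,"ry":0,"rz":0,"grip":0},
    {"tx":0,"ty":0,"tz":0,"rx":0,"ry":0,"rz":0,"grip":0},
    {"tx":0,"ty":0,"tz":0,"rx":0,"ry":0,"rz":0,"grip":0},
    {"tx":0,"ty":0,"tz":0,"rx":0,"ry":0,"rz":0,"grip":0},
  ],
  newtons=10,
)

```text
clock: 1.1
eef_pos: [600.0, -8.3, 272.9]
orientation: [0.623, 0.759, 0.121, -0.147]
ft_force: [-0.2, -0.4, 0.9]
grip_width: 11.4
grasp_force: 0.0
```

>>> play_rows(
  plan=[
    {"tx":-1.2,"ty":5.9,"tz":-14.8,"rx":0,"ry":0,"rz":0,"grip":0},
    {"tx":-1.2,"ty":5.9,"tz":-14.8,"rx":0,"ry":0,"rz":0,"grip":0},
    {"tx":-1.2,"ty":5.9,"tz":-14.8,"rx":0,"ry":0,"rz":0,"grip":0},
    {"tx":-1.2,"ty":5.9,"tz":-14.8,"rx":0,"ry":0,"rz":0,"grip":0},
    {"tx":-1.2,"ty":5.9,"tz":-14.8,"rx":0,"ry":0,"rz":0,"grip":0},
    {"tx":-1.2,"ty":5.9,"tz":-14.8,"rx":0,"ry":0,"rz":0,"grip":0},
    {"tx":-1.2,"ty":5.9,"tz":-14.8,"rx":0,"ry":0,"rz":0,"grip":0},
    {"tx":-1,"ty":5.8,"tz":-14.8,"rx":0,"ry":0,"rz":0,"grip":0},
    {"tx":0,"ty":0,"tz":0,"rx":0,"ry":0,"rz":0,"grip":0},
    {"tx":0,"ty":0,"tz":0,"rx":0,"ry":0,"rz":0,"grip":0},
  ],
)

```text
clock: 2.1
eef_pos: [590.7, 37.9, 154.6]
orientation: [0.623, 0.758, 0.121, -0.147]
ft_force: [0.8, -0.0, 0.1]
grip_width: 0.5
grasp_force: 0.0
```

```bash
python3 - <<'E'
from h import *
import cv2
a=viewer.grab_frame("side")[130:300,290:430,::-1]; b=viewer.grab_frame("wrist")[:,:,::-1]
a=cv2.resize(a,None,fx=2.6,fy=2.6,interpolation=cv2.INTER_CUBIC); b=cv2.resize(b,None,fx=0.68,fy=0.68)
c=np.zeros((max(a.shape[0],b.shape[0]),a.shape[1]+b.shape[1],3),np.uint8); c[:a.shape[0],:a.shape[1]]=a; c[:b.shape[0],a.shape[1]:]=b
cv2.imwrite("pics/in1.png",c); print(c.shape,r.read_state()["grip_width"])
E
```

```text
(442, 799, 3) 0.30441696736149393
```

View pics/in1.png

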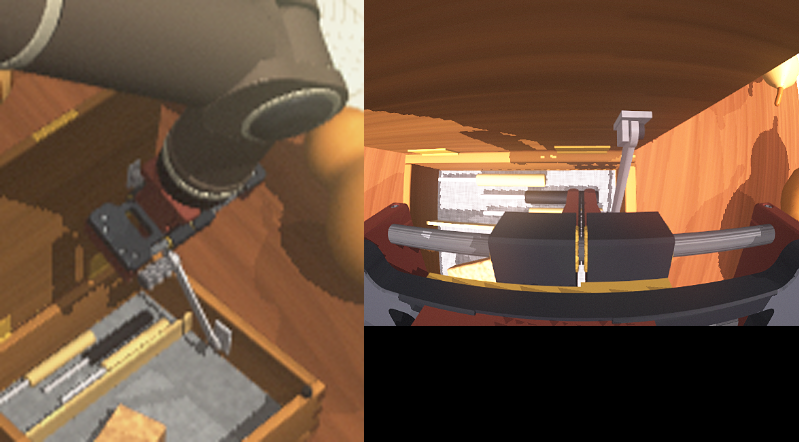

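>>> play_rows(
  plan=[
    {"tx":-0.6,"ty":3,"tz":-7.4,"rx":0,"ry":0,"rz":0,"grip":0},
    {"tx":-0.6,"ty":3,"tz":-7.4,"rx":0,"ry":0,"rz":0,"grip":0},
    {"tx":-0.6,"ty":3,"tz":-7.4,"rx":0,"ry":0,"rz":0,"grip":0},
    {"tx":-0.5,"ty":2.9,"tz":-7.4,"rx":0,"ry":0,"rz":0,"grip":0},
    {"tx":0,"ty":0,"tz":0,"rx":0,"ry":0,"rz":0,"grip":0},
  ],
)

```text
clock: 2.7
eef_pos: [587.3, 50.3, 123.2]
orientation: [0.623, 0.758, 0.121, -0.148]
ft_force: [-0.4, 0.0, 0.4]
grip_width: 0.3
grasp_force: 0.0
```

```bash
python3 - <<'E'
from h import *
import cv2
a=viewer.grab_frame("side")[190:280,310:400,::-1]; b=viewer.grab_frame("wrist")[180:400,250:480,::-1]
a=cv2.resize(a,(400,400),interpolation=cv2.INTER_CUBIC); b=cv2.resize(b,(400,383),interpolation=cv2.INTER_CUBIC)
c=np.zeros((400,800,3),np.uint8); c[:,:400]=a; c[:383,400:]=b
cv2.imwrite("pics/in2.png",c)
E
```

```text
(no output)
```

View pics/in2.png

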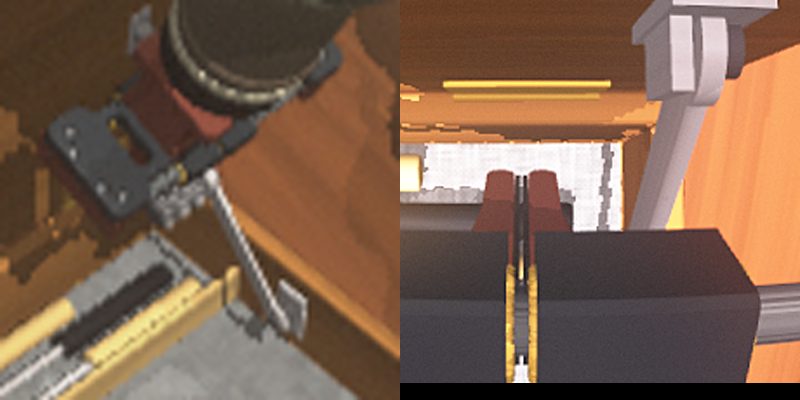

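>>> play_rows(
  plan=[
    {"tx":0.4,"ty":-2,"tz":0,"rx":0,"ry":0,"rz":0,"grip":0},
    {"tx":0.4,"ty":-2,"tz":0,"rx":0,"ry":0,"rz":0,"grip":0},
    {"tx":0.2,"ty":-1,"tz":0,"rx":0,"ry":0,"rz":0,"grip":0},
    {"tx":0.2,"ty":-1,"tz":0,"rx":0,"ry":0,"rz":0,"grip":0},
    {"tx":0,"ty":0,"tz":0,"rx":0,"ry":0,"rz":0,"grip":0},
  ],
)

```text
clock: 3.3
eef_pos: [589.5, 44.3, 124.9]
orientation: [0.623, 0.758, 0.122, -0.148]
ft_force: [0.0, 1.9, 0.7]
grip_width: 0.5
grasp_force: 1.5
```

>>> play_rows(
  plan=[
    {"tx":0.2,"ty":-1.1,"tz":1,"rx":0,"ry":0,"rz":0,"grip":0},
    {"tx":0.2,"ty":-1.1,"tz":1,"rx":0,"ry":0,"rz":0,"grip":0},
    {"tx":0,"ty":0,"tz":0,"rx":0,"ry":0,"rz":0,"grip":0},
  ],
)

```text
clock: 3.6
eef_pos: [589.2, 43.1, 126.7]
orientation: [0.623, 0.759, 0.121, -0.149]
ft_force: [-1.8, 5.4, -0.2]
grip_width: 0.4
grasp_force: 2.6
```

>>> play_rows(
  plan=[
    {"tx":0.2,"ty":-1.1,"tz":1,"rx":0,"ry":0,"rz":0,"grip":0},
    {"tx":0.2,"ty":-1.1,"tz":1,"rx":0,"ry":0,"rz":0,"grip":0},
    {"tx":0,"ty":0,"tz":0,"rx":0,"ry":0,"rz":0,"grip":0},
  ],
)

```text
clock: 3.9
eef_pos: [589.5, 41.1, 128.7]
orientation: [0.623, 0.759, 0.121, -0.149]
ft_force: [-0.9, 6.8, -0.4]
grip_width: 0.2
grasp_force: 2.9
```

>>> play_rows(
  plan=[
    {"tx":0.2,"ty":-1.2,"tz":0.9,"rx":0,"ry":0,"rz":0,"grip":0},
    {"tx":0.2,"ty":-1.2,"tz":0.9,"rx":0,"ry":0,"rz":0,"grip":0},
    {"tx":0.2,"ty":-1.2,"tz":0.9,"rx":0,"ry":0,"rz":0,"grip":0},
    {"tx":0.2,"ty":-1.2,"tz":0.9,"rx":0,"ry":0,"rz":0,"grip":0},
    {"tx":0,"ty":0,"tz":0,"rx":0,"ry":0,"rz":0,"grip":0},
  ],
)

```text
clock: 4.4
eef_pos: [590.4, 36.5, 132.5]
orientation: [0.623, 0.759, 0.122, -0.149]
ft_force: [-2.0, 7.2, 1.4]
grip_width: 0.8
grasp_force: 3.3
```

>>> play_rows(
  plan=[
    {"tx":0.2,"ty":-1.2,"tz":0.8,"rx":0,"ry":0,"rz":0,"grip":0},
    {"tx":0.3,"ty":-1.3,"tz":0.8,"rx":0,"ry":0,"rz":0,"grip":0},
    {"tx":0.2,"ty":-1.3,"tz":0.8,"rx":0,"ry":0,"rz":0,"grip":0},
    {"tx":0.3,"ty":-1.3,"tz":0.7,"rx":0,"ry":0,"rz":0,"grip":0},
    {"tx":0.2,"ty":-1.3,"tz":0.7,"rx":0,"ry":0,"rz":0,"grip":0},
    {"tx":0.3,"ty":-1.3,"tz":0.7,"rx":0,"ry":0,"rz":0,"grip":0},
    {"tx":0,"ty":0,"tz":0,"rx":0,"ry":0,"rz":0,"grip":0},
  ],
)

```text
clock: 5.1
eef_pos: [591.7, 29.8, 137.5]
orientation: [0.622, 0.759, 0.122, -0.149]
ft_force: [-2.3, 7.8, 4.0]
grip_width: 0.2
grasp_force: 4.6
```

>>> play_rows(
  plan=[
    {"tx":0.3,"ty":-1.3,"tz":0.6,"rx":0,"ry":0,"rz":0,"grip":0},
    {"tx":0.2,"ty":-1.3,"tz":0.6,"rx":0,"ry":0,"rz":0,"grip":0},
    {"tx":0.3,"ty":-1.3,"tz":0.6,"rx":0,"ry":0,"rz":0,"grip":0},
    {"tx":0.2,"ty":-1.3,"tz":0.5,"rx":0,"ry":0,"rz":0,"grip":0},
    {"tx":0.3,"ty":-1.3,"tz":0.5,"rx":0,"ry":0,"rz":0,"grip":0},
    {"tx":0.2,"ty":-1.3,"tz":0.5,"rx":0,"ry":0,"rz":0,"grip":0},
    {"tx":0,"ty":0,"tz":0,"rx":0,"ry":0,"rz":0,"grip":0},
  ],
)

```text
clock: 5.8
eef_pos: [593.1, 23.1, 141.6]
orientation: [0.622, 0.759, 0.122, -0.15]
ft_force: [-4.5, 9.6, 8.8]
grip_width: 0.4
grasp_force: 6.5
```

```bash
python3 - <<'E'
from h import *
import cv2
q=np.load("q.npy"); np.set_printoptions(precision=1,suppress=True)
a=viewer.grab_frame("side")[160:280,300:420,::-1]; b=viewer.grab_frame("wrist")[100:400,180:480,::-1]
a=cv2.resize(a,(400,400),interpolation=cv2.INTER_CUBIC); b=cv2.resize(b,(400,400),interpolation=cv2.INTER_CUBIC)
cv2.imwrite("pics/un.png",np.hstack([a,b]))
for ph in (50,56,62,66,70):
  p=np.radians(ph);K=[[-3+100*np.cos(p),-84,50+100*np.sin(p)]]; print(ph,(proj("side",box2w(K,q))-[300,160])*400/120)
print((proj("side",box2w([[-3,-84,50]],q))-[300,160])*400/120)
E
```

```text
50 [[166.4 246.7]]
56 [[174.1 247.5]]
62 [[182.4 249.6]]
66 [[188.3 251.7]]
70 [[194.3 254.3]]
[[218.5 353.6]]
```

View pics/un.png

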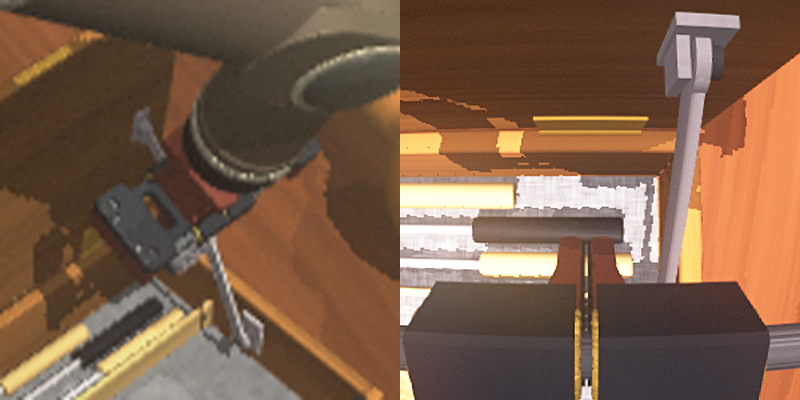

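>>> play_rows(
  plan=[
    {"tx":-0.6,"ty":3,"tz":0,"rx":0,"ry":0,"rz":0,"grip":0},
    {"tx":-0.6,"ty":3,"tz":0,"rx":0,"ry":0,"rz":0,"grip":0},
    {"tx":-0.6,"ty":3,"tz":0,"rx":0,"ry":0,"rz":0,"grip":0},
    {"tx":0,"ty":0,"tz":0,"rx":0,"ry":0,"rz":0,"grip":0},
    {"tx":1.1,"ty":-5.5,"tz":13.9,"rx":0,"ry":0,"rz":0,"grip":0},
    {"tx":1.1,"ty":-5.5,"tz":13.9,"rx":0,"ry":0,"rz":0,"grip":0},
    {"tx":2.2,"ty":-11,"tz":27.8,"rx":0,"ry":0,"rz":0,"grip":0},
    {"tx":2.2,"ty":-11,"tz":27.8,"rx":0,"ry":0,"rz":0,"grip":0},
    {"tx":2.2,"ty":-11,"tz":27.8,"rx":0,"ry":0,"rz":0,"grip":0},
    {"tx":0,"ty":0,"tz":40,"rx":0,"ry":0,"rz":0,"grip":0},
    {"tx":0,"ty":0,"tz":40,"rx":0,"ry":0,"rz":0,"grip":0},
    {"tx":0,"ty":0,"tz":40,"rx":0,"ry":0,"rz":0,"grip":0},
  ],
)

```text
clock: 7.1
eef_pos: [600.9, -16.9, 372.6]
orientation: [0.624, 0.758, 0.121, -0.147]
ft_force: [1.1, 0.4, 1.3]
grip_width: 0.2
grasp_force: 0.0
```

```bash
python3 - <<'E'
from h import *
q=np.load("q.npy"); np.set_printoptions(precision=1,suppress=True)
print(r.read_state()["eef_pos"])
print("over",box2w([[160,0,430],[160,0,335]],q))
for a in np.linspace(1.5,0.02,31):
  P=np.array([130-255*np.cos(a)+12*np.sin(a)+10,0,80+255*np.sin(a)+12*np.cos(a)]); w=box2w(P,q)[0]
  print(round(a,3),P[[0,2]],w)
E
```

```text
[600.9 -16.9 372.6]
over [[498.2 103.8 430. ]
 [498.2 103.8 335. ]]
1.5 [133.9 335.2] [503.2  78.3 335.2]
1.451 [121.4 334.6] [505.7  65.9 334.6]
1.401 [108.8 333.4] [508.1  53.6 333.4]
1.352 [ 96.4 331.5] [510.5  41.4 331.5]
1.303 [ 84.  329.1] [512.9  29.3 329.1]
1.253 [ 71.8 326. ] [515.2  17.3 326. ]
1.204 [ 59.8 322.3] [517.6   5.5 322.3]
1.155 [ 47.9 318.1] [519.9  -6.1 318.1]
1.105 [ 36.3 313.3] [522.1 -17.5 313.3]
1.056 [ 24.9 307.9] [524.3 -28.7 307.9]
1.007 [ 13.8 301.9] [526.5 -39.6 301.9]
0.957 [  3.  295.4] [528.5 -50.2 295.4]
0.908 [ -7.4 288.4] [530.6 -60.4 288.4]
0.859 [-17.5 280.9] [532.5 -70.3 280.9]
0.809 [-27.3 272.9] [534.4 -79.9 272.9]
0.76 [-36.6 264.4] [536.2 -89.  264.4]
0.711 [-45.4 255.4] [537.9 -97.7 255.4]
0.661 [-53.9 246.1] [ 539.5 -106.   246.1]
0.612 [-61.8 236.3] [ 541.1 -113.8  236.3]
0.563 [-69.3 226.2] [ 542.5 -121.1  226.2]
0.513 [-76.2 215.7] [ 543.9 -127.9  215.7]
0.464 [-82.7 204.9] [ 545.1 -134.2  204.9]
0.415 [-88.6 193.7] [ 546.2 -140.   193.7]
0.365 [-93.9 182.3] [ 547.3 -145.2  182.3]
0.316 [-98.6 170.7] [ 548.2 -149.9  170.7]
0.267 [-102.8  158.8] [ 549.  -154.   158.8]
0.217 [-106.4  146.7] [ 549.7 -157.5  146.7]
0.168 [-109.4  134.5] [ 550.3 -160.5  134.5]
0.119 [-111.8  122.1] [ 550.7 -162.8  122.1]
0.069 [-113.6  109.6] [ 551.1 -164.5  109.6]
0.02 [-114.7   97.1] [ 551.3 -165.7   97.1]
```

>>> play_rows(
  plan=[
    {"tx":0,"ty":0,"tz":35,"rx":-7.2,"ry":-1.42,"rz":0,"grip":0},
    {"tx":0,"ty":0,"tz":35,"rx":-7.2,"ry":-1.42,"rz":0,"grip":0},
    {"tx":-25,"ty":24,"tz":0,"rx":-7.2,"ry":-1.42,"rz":0,"grip":0},
    {"tx":-26,"ty":32,"tz":0,"rx":0,"ry":0,"rz":0,"grip":0},
    {"tx":-26,"ty":32,"tz":0,"rx":0,"ry":0,"rz":0,"grip":0},
    {"tx":-26,"ty":32,"tz":0,"rx":0,"ry":0,"rz":0,"grip":0},
    {"tx":0,"ty":0,"tz":0,"rx":0,"ry":0,"rz":0,"grip":0},
    {"tx":0,"ty":0,"tz":0,"rx":0,"ry":0,"rz":0,"grip":0},
  ],
)

```text
clock: 7.9
eef_pos: [497.9, 103.9, 441.7]
orientation: [0.635, 0.773, 0.0, 0.001]
ft_force: [0.1, -1.0, -0.6]
grip_width: 0.5
grasp_force: 0.0
```

```bash
python3 - <<'E'
from h import *
import cv2
q=np.load("q.npy"); np.set_printoptions(precision=1,suppress=True)
a=viewer.grab_frame("side")[140:300,240:420,::-1]; b=viewer.grab_frame("scene")[140:340,220:420,::-1]
a=cv2.resize(a,(450,400),interpolation=cv2.INTER_CUBIC); b=cv2.resize(b,(350,350),interpolation=cv2.INTER_CUBIC)
c=np.zeros((400,800,3),np.uint8);c[:,:450]=a;c[:350,450:]=b
cv2.imwrite("pics/lid.png",c)
E
```

```text
(no output)
```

View pics/lid.png

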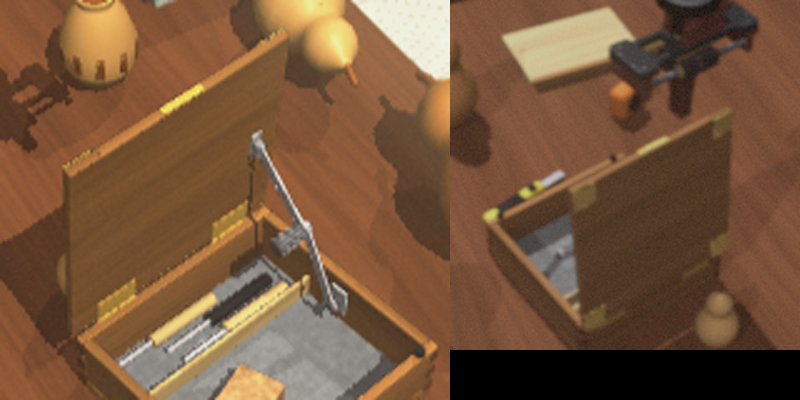

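>>> play_rows(
  plan=[
    {"tx":0,"ty":0,"tz":-35,"rx":0,"ry":0,"rz":0,"grip":0},
    {"tx":0,"ty":0,"tz":-35,"rx":0,"ry":0,"rz":0,"grip":0},
    {"tx":0,"ty":0,"tz":-35,"rx":0,"ry":0,"rz":0,"grip":0},
    {"tx":1.2,"ty":-6,"tz":0,"rx":0,"ry":0,"rz":0,"grip":0},
    {"tx":1.2,"ty":-6,"tz":0,"rx":0,"ry":0,"rz":0,"grip":0},
    {"tx":0.6,"ty":-3,"tz":0,"rx":0,"ry":0,"rz":0,"grip":0},
    {"tx":0.6,"ty":-3,"tz":0,"rx":0,"ry":0,"rz":0,"grip":0},
    {"tx":0,"ty":0,"tz":0,"rx":0,"ry":0,"rz":0,"grip":0},
  ],
)

```text
clock: 8.8
eef_pos: [502.4, 85.3, 337.5]
orientation: [0.635, 0.772, 0.001, 0.001]
ft_force: [0.2, 0.2, -0.3]
grip_width: -0.0
grasp_force: 0.0
```

>>> play_rows(
  plan=[
    {"tx":0.4,"ty":-2,"tz":0,"rx":0,"ry":0,"rz":0,"grip":0},
    {"tx":0.4,"ty":-2,"tz":0,"rx":0,"ry":0,"rz":0,"grip":0},
    {"tx":0.4,"ty":-2,"tz":0,"rx":0,"ry":0,"rz":0,"grip":0},
    {"tx":0.4,"ty":-2,"tz":0,"rx":0,"ry":0,"rz":0,"grip":0},
    {"tx":0,"ty":0,"tz":0,"rx":0,"ry":0,"rz":0,"grip":0},
  ],
)

```text
clock: 9.3
eef_pos: [503.4, 77.6, 336.2]
orientation: [0.635, 0.772, -0.0, 0.0]
ft_force: [-1.2, 0.5, 0.0]
grip_width: 0.3
grasp_force: 0.0
```

>>> play_rows(
  plan=[
    {"tx":0.4,"ty":-2,"tz":0,"rx":0,"ry":0,"rz":0,"grip":0},
    {"tx":0.4,"ty":-2,"tz":0,"rx":0,"ry":0,"rz":0,"grip":0},
    {"tx":0.4,"ty":-2,"tz":0,"rx":0,"ry":0,"rz":0,"grip":0},
    {"tx":0,"ty":0,"tz":0,"rx":0,"ry":0,"rz":0,"grip":0},
  ],
)

```text
clock: 9.7
eef_pos: [504.3, 72.7, 336.2]
orientation: [0.635, 0.773, 0.0, -0.0]
ft_force: [-0.5, 3.2, 0.4]
grip_width: 0.4
grasp_force: 1.8
```

>>> play_rows(
  plan=[
    {"tx":0.4,"ty":-2,"tz":-0.1,"rx":0,"ry":0,"rz":0,"grip":0},
    {"tx":0.4,"ty":-2,"tz":-0.1,"rx":0,"ry":0,"rz":0,"grip":0},
    {"tx":0.4,"ty":-2,"tz":-0.2,"rx":0,"ry":0,"rz":0,"grip":0},
    {"tx":0.4,"ty":-2,"tz":-0.2,"rx":0,"ry":0,"rz":0,"grip":0},
  ],
)

```text
clock: 10.1
eef_pos: [505.7, 65.8, 335.8]
orientation: [0.634, 0.773, 0.001, -0.001]
ft_force: [-1.7, 6.6, 1.3]
grip_width: 0.7
grasp_force: 3.2
```

>>> play_rows(
  plan=[
    {"tx":0.8,"ty":-4.1,"tz":-0.4,"rx":0,"ry":0,"rz":0,"grip":0},
    {"tx":0.8,"ty":-4.1,"tz":-0.4,"rx":0,"ry":0,"rz":0,"grip":0},
    {"tx":0.8,"ty":-4.1,"tz":-0.4,"rx":0,"ry":0,"rz":0,"grip":0},
    {"tx":0.8,"ty":-4.1,"tz":-0.6,"rx":0,"ry":0,"rz":0,"grip":0},
    {"tx":0.8,"ty":-4.1,"tz":-0.6,"rx":0,"ry":0,"rz":0,"grip":0},
    {"tx":0.8,"ty":-4,"tz":-0.7,"rx":0,"ry":0,"rz":0,"grip":0},
  ],
)

```text
clock: 10.7
eef_pos: [511.0, 39.5, 332.4]
orientation: [0.635, 0.773, 0.0, 0.0]
ft_force: [-0.4, 5.0, -1.1]
grip_width: 1.0
grasp_force: 2.0
```

>>> play_rows(
  plan=[
    {"tx":1.2,"ty":-6,"tz":-1.2,"rx":0,"ry":0,"rz":0,"grip":0},
    {"tx":1.2,"ty":-6.1,"tz":-1.2,"rx":0,"ry":0,"rz":0,"grip":0},
    {"tx":1.2,"ty":-6,"tz":-1.5,"rx":0,"ry":0,"rz":0,"grip":0},
    {"tx":1.1,"ty":-6,"tz":-1.6,"rx":0,"ry":0,"rz":0,"grip":0},
    {"tx":1.2,"ty":-5.9,"tz":-1.8,"rx":0,"ry":0,"rz":0,"grip":0},
    {"tx":1.2,"ty":-5.9,"tz":-1.9,"rx":0,"ry":0,"rz":0,"grip":0},
    {"tx":1.2,"ty":-5.8,"tz":-2.1,"rx":0,"ry":0,"rz":0,"grip":0},
    {"tx":1.1,"ty":-5.8,"tz":-2.1,"rx":0,"ry":0,"rz":0,"grip":0},
  ],
)

```text
clock: 11.5
eef_pos: [520.3, -8.8, 319.0]
orientation: [0.635, 0.772, -0.0, 0.0]
ft_force: [0.5, 4.1, -1.0]
grip_width: 0.8
grasp_force: 1.4
```

>>> play_rows(
  plan=[
    {"tx":1.1,"ty":-5.7,"tz":-2.4,"rx":0,"ry":0,"rz":0,"grip":0},
    {"tx":1.1,"ty":-5.7,"tz":-2.4,"rx":0,"ry":0,"rz":0,"grip":0},
    {"tx":1.1,"ty":-5.6,"tz":-2.7,"rx":0,"ry":0,"rz":0,"grip":0},
    {"tx":1.1,"ty":-5.6,"tz":-2.7,"rx":0,"ry":0,"rz":0,"grip":0},
    {"tx":1.1,"ty":-5.4,"tz":-3,"rx":0,"ry":0,"rz":0,"grip":0},
    {"tx":1.1,"ty":-5.5,"tz":-3,"rx":0,"ry":0,"rz":0,"grip":0},
    {"tx":1,"ty":-5.3,"tz":-3.2,"rx":0,"ry":0,"rz":0,"grip":0},
    {"tx":1,"ty":-5.3,"tz":-3.3,"rx":0,"ry":0,"rz":0,"grip":0},
    {"tx":1,"ty":-5.1,"tz":-3.5,"rx":0,"ry":0,"rz":0,"grip":0},
    {"tx":1,"ty":-5.1,"tz":-3.5,"rx":0,"ry":0,"rz":0,"grip":0},
    {"tx":1,"ty":-5,"tz":-3.7,"rx":0,"ry":0,"rz":0,"grip":0},
    {"tx":1,"ty":-5,"tz":-3.8,"rx":0,"ry":0,"rz":0,"grip":0},
  ],
)

```text
clock: 12.7
eef_pos: [533.0, -72.9, 281.7]
orientation: [0.635, 0.772, -0.0, 0.0]
ft_force: [-0.0, 2.0, 0.1]
grip_width: 0.6
grasp_force: 0.9
```

>>> play_rows(
  plan=[
    {"tx":1,"ty":-4.8,"tz":-4,"rx":0,"ry":0,"rz":0,"grip":0},
    {"tx":0.9,"ty":-4.8,"tz":-4,"rx":0,"ry":0,"rz":0,"grip":0},
    {"tx":0.9,"ty":-4.6,"tz":-4.2,"rx":0,"ry":0,"rz":0,"grip":0},
    {"tx":0.9,"ty":-4.5,"tz":-4.3,"rx":0,"ry":0,"rz":0,"grip":0},
    {"tx":0.9,"ty":-4.4,"tz":-4.5,"rx":0,"ry":0,"rz":0,"grip":0},
    {"tx":0.8,"ty":-4.3,"tz":-4.5,"rx":0,"ry":0,"rz":0,"grip":0},
    {"tx":0.8,"ty":-4.2,"tz":-4.6,"rx":0,"ry":0,"rz":0,"grip":0},
    {"tx":0.8,"ty":-4.1,"tz":-4.7,"rx":0,"ry":0,"rz":0,"grip":0},
    {"tx":0.8,"ty":-3.9,"tz":-4.9,"rx":0,"ry":0,"rz":0,"grip":0},
    {"tx":0.8,"ty":-3.9,"tz":-4.9,"rx":0,"ry":0,"rz":0,"grip":0},
    {"tx":0.7,"ty":-3.7,"tz":-5,"rx":0,"ry":0,"rz":0,"grip":0},
    {"tx":0.7,"ty":-3.6,"tz":-5.1,"rx":0,"ry":0,"rz":0,"grip":0},
  ],
)

```text
clock: 13.9
eef_pos: [543.0, -123.5, 226.8]
orientation: [0.635, 0.772, -0.0, 0.0]
ft_force: [-0.1, 1.2, 0.8]
grip_width: 0.2
grasp_force: 0.7
```

>>> play_rows(
  plan=[
    {"tx":0.7,"ty":-3.4,"tz":-5.2,"rx":0,"ry":0,"rz":0,"grip":0},
    {"tx":0.7,"ty":-3.4,"tz":-5.3,"rx":0,"ry":0,"rz":0,"grip":0},
    {"tx":0.6,"ty":-3.2,"tz":-5.4,"rx":0,"ry":0,"rz":0,"grip":0},
    {"tx":0.6,"ty":-3.1,"tz":-5.4,"rx":0,"ry":0,"rz":0,"grip":0},
    {"tx":0.6,"ty":-2.9,"tz":-5.6,"rx":0,"ry":0,"rz":0,"grip":0},
    {"tx":0.5,"ty":-2.9,"tz":-5.6,"rx":0,"ry":0,"rz":0,"grip":0},
    {"tx":0.6,"ty":-2.6,"tz":-5.7,"rx":0,"ry":0,"rz":0,"grip":0},
    {"tx":0.5,"ty":-2.6,"tz":-5.7,"rx":0,"ry":0,"rz":0,"grip":0},
    {"tx":0.5,"ty":-2.4,"tz":-5.8,"rx":0,"ry":0,"rz":0,"grip":0},
    {"tx":0.4,"ty":-2.3,"tz":-5.8,"rx":0,"ry":0,"rz":0,"grip":0},
    {"tx":0.4,"ty":-2.1,"tz":-5.9,"rx":0,"ry":0,"rz":0,"grip":0},
    {"tx":0.4,"ty":-2,"tz":-6,"rx":0,"ry":0,"rz":0,"grip":0},
  ],
)

```text
clock: 15.1
eef_pos: [549.5, -156.3, 159.4]
orientation: [0.635, 0.772, -0.0, 0.0]
ft_force: [1.3, -0.1, 2.3]
grip_width: 0.5
grasp_force: 0.5
```

>>> play_rows(
  plan=[
    {"tx":0.3,"ty":-1.8,"tz":-6,"rx":0,"ry":0,"rz":0,"grip":0},
    {"tx":0.4,"ty":-1.7,"tz":-6.1,"rx":0,"ry":0,"rz":0,"grip":0},
    {"tx":0.3,"ty":-1.5,"tz":-6.1,"rx":0,"ry":0,"rz":0,"grip":0},
    {"tx":0.3,"ty":-1.5,"tz":-6.1,"rx":0,"ry":0,"rz":0,"grip":0},
    {"tx":0.2,"ty":-1.2,"tz":-6.2,"rx":0,"ry":0,"rz":0,"grip":0},
    {"tx":0.2,"ty":-1.1,"tz":-6.2,"rx":0,"ry":0,"rz":0,"grip":0},
    {"tx":0.2,"ty":-0.9,"tz":-6,"rx":0,"ry":0,"rz":0,"grip":0},
    {"tx":0.1,"ty":-0.6,"tz":-4,"rx":0,"ry":0,"rz":0,"grip":0},
    {"tx":0,"ty":0,"tz":0,"rx":0,"ry":0,"rz":0,"grip":0},
  ],
)

```text
clock: 16.0
eef_pos: [550.9, -166.6, 112.4]
orientation: [0.635, 0.772, -0.0, -0.0]
ft_force: [0.0, 0.4, 0.3]
grip_width: 0.7
grasp_force: 0.0
```

>>> play_rows(
  plan=[
    {"tx":0,"ty":-0.1,"tz":-2,"rx":0,"ry":0,"rz":0,"grip":0},
    {"tx":0,"ty":-0.1,"tz":-2,"rx":0,"ry":0,"rz":0,"grip":0},
    {"tx":0,"ty":-0.1,"tz":-2,"rx":0,"ry":0,"rz":0,"grip":0},
    {"tx":0,"ty":-0.1,"tz":-2,"rx":0,"ry":0,"rz":0,"grip":0},
  ],
)

```text
clock: 16.4
eef_pos: [551.4, -167.1, 105.1]
orientation: [0.635, 0.772, -0.0, 0.0]
ft_force: [-0.6, -1.3, 1.1]
grip_width: 0.3
grasp_force: 0.5
```

>>> play_rows(
  plan=[
    {"tx":0,"ty":0,"tz":-1,"rx":0,"ry":0,"rz":0,"grip":0},
    {"tx":0,"ty":0,"tz":-1,"rx":0,"ry":0,"rz":0,"grip":0},
    {"tx":0,"ty":0,"tz":-1,"rx":0,"ry":0,"rz":0,"grip":0},
  ],
)

```text
clock: 16.7
eef_pos: [551.5, -166.9, 102.2]
orientation: [0.635, 0.772, 0.0, 0.0]
ft_force: [-1.3, 0.0, 1.4]
grip_width: 0.5
grasp_force: 0.6
```

>>> play_rows(
  plan=[
    {"tx":0,"ty":0,"tz":-1,"rx":0,"ry":0,"rz":0,"grip":0},
    {"tx":0,"ty":0,"tz":-1,"rx":0,"ry":0,"rz":0,"grip":0},
  ],
)

```text
clock: 16.9
eef_pos: [551.6, -167.0, 100.9]
orientation: [0.635, 0.772, 0.0, 0.0]
ft_force: [-4.1, 0.1, 16.1]
grip_width: 0.4
grasp_force: 7.7
```

>>> play_rows(
  plan=[
    {"tx":0,"ty":0,"tz":0.3,"rx":0,"ry":0,"rz":0,"grip":0},
    {"tx":0,"ty":0,"tz":0,"rx":0,"ry":0,"rz":0,"grip":0},
  ],
)

```text
clock: 17.1
eef_pos: [551.6, -166.9, 101.1]
orientation: [0.635, 0.772, 0.0, 0.0]
ft_force: [-2.3, -0.2, 5.7]
grip_width: 0.6
grasp_force: 3.2
```

>>> play_rows(
  plan=[
    {"tx":0,"ty":0,"tz":2,"rx":0,"ry":0,"rz":0,"grip":0},
    {"tx":0,"ty":0,"tz":5,"rx":0,"ry":0,"rz":0,"grip":0},
    {"tx":0,"ty":0,"tz":15,"rx":0,"ry":0,"rz":0,"grip":0},
    {"tx":0,"ty":0,"tz":30,"rx":0,"ry":0,"rz":0,"grip":0},
    {"tx":0,"ty":0,"tz":40,"rx":0,"ry":0,"rz":0,"grip":0},
    {"tx":0,"ty":0,"tz":40,"rx":0,"ry":0,"rz":0,"grip":0},
    {"tx":0,"ty":0,"tz":40,"rx":0,"ry":0,"rz":0,"grip":0},
    {"tx":0,"ty":0,"tz":0,"rx":0,"ry":0,"rz":0,"grip":0},
    {"tx":0,"ty":0,"tz":0,"rx":0,"ry":0,"rz":0,"grip":0},
  ],
)

```text
clock: 18.0
eef_pos: [551.7, -166.6, 273.4]
orientation: [0.635, 0.773, 0.0, 0.001]
ft_force: [0.5, 0.7, -0.2]
grip_width: 0.3
grasp_force: 0.0
```

```bash
python3 - <<'E'
from h import *
import cv2
q=np.load("q.npy"); np.set_printoptions(precision=1,suppress=True)
a=viewer.grab_frame("side")[200:370,250:440,::-1]
cv2.imwrite("pics/shut.png",cv2.resize(a,None,fx=3.5,fy=3.5,interpolation=cv2.INTER_CUBIC))
for b in (9,20): print((proj("side",box2w([[-138,y,80+b] for y in(-137,0,137)],q))-[250,200])*3.5)
E
```

```text
[[590.2 270.1]
 [458.9 376.8]
 [316.4 492.7]]
[[592.2 261.2]
 [460.2 368.2]
 [316.8 484.4]]
```

View pics/shut.png

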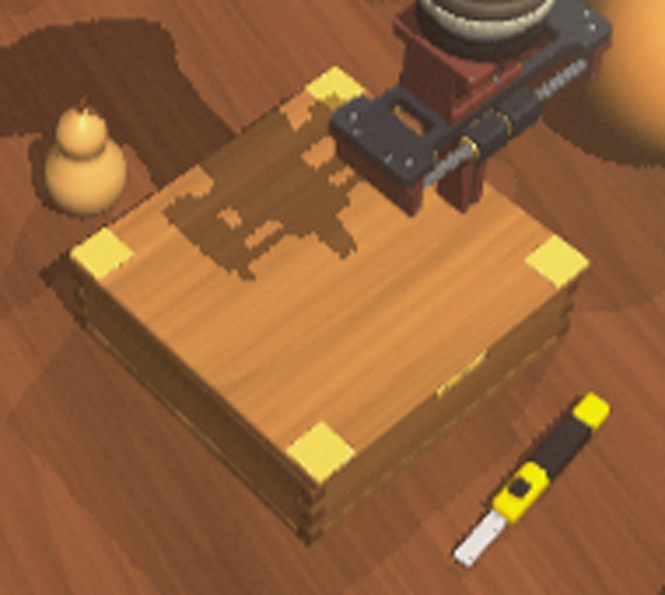

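The picture shows the lid level and shut, with its corners at (588,262) and (320,487), matching about 8.5 mm of buffer height. The small gourd and the knife haven't moved, and the arm is clear of everything.

```bash
python3 -c "
from bench import r
print(r.hand_in())"
```

```text
the job is handed in; nothing more can be done
None
```

The tool box is shut and handed in: the stay was unlocked first, the lid was pushed down onto its buffers and released, and readings between moves peaked at about 17 N on the lid and 14 N on the stay.

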